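# Turn the divider leaf of the shift book

## Task

Turn the stiff white divider leaf of the shift book right over its spine by pushing it with a fingertip or the outside of the fingers, and press it down until it lies fully flat on the other half of the book. Do not take the leaf between the fingers, do not lift or tip the book or shove it out of its place, and leave everything else on the table where it stands.

Things in the scene. Friction and masses are not known exactly. Their poses are not given: they have to be found in the camera images.
- book: The shift book: a loose grey case, about 2.2 kg, 240 mm long along its x (the spine's direction), 280 wide along its y, 28 high, flat on the table. Origin: centre of its underside, z up. A ring spine runs along x through the middle: the leaf turns about a line parallel to x, 34 mm above the origin; the rings stand up to 45 mm high, two steel end lugs (x = +-112) up to 44.
- leaf (a joint): Angle (rad) of the stiff white divider leaf about the spine: 0 = flat over the book's -y half, 1.57 = upright, 3.14 = flat over the +y half (end stop). Starts partly raised, 0.25 to 0.6. Stiff hinge without spring: the leaf stays at any angle and must be pushed all the way, with about 2 N at its tab.
- leaf_tab (a point): Middle of the outer edge of the leaf's thumb tab, 170 mm from the spine axis, at mid-thickness. Tab: 56 mm wide along the spine, centred on the book's x = 0, 20 mm long, sticks out past the case. Axes fixed to the leaf: x along the spine, y from tab to spine, z out of the face that looks up at joint value 0.
- cheese: Bystander (sizes in mm), not to be disturbed: pale block with rounded edges, 75 x 105 x 60; origin at the centre of its underside.
- bowl: Bystander (sizes in mm), not to be disturbed: steel bowl, 110 across, 50 high; origin at the centre of its underside.
- jar: Bystander (sizes in mm), not to be disturbed: lidded glass jar, 48 across, 65 high; origin at the centre of its underside.
- weight: Bystander (sizes in mm), not to be disturbed: brass weight with a knob on top, 40 across, 52 high; origin at the centre of its underside.
- spatula: Bystander (sizes in mm), not to be disturbed: spatula lying flat, 260 long; origin at the centre of its underside (about the middle of its length).
- cup: Bystander (sizes in mm), not to be disturbed: white cup without handle, 72 across, 80 high; origin at the centre of its underside.
- leaf_mid (a point): Centre of the leaf's panel, 78 mm from the spine axis, axes as leaf_tab. The leaf: 204 mm along the spine, reaching to 150 mm from the spine axis (170 at the tab), 5 mm thick, 0.13 kg, its mid-plane through the spine axis; when flat, its lower face is about 3 mm above the case's sheets.
- leaf_upper: The leaf's facing on the side that looks up at joint value 0 (down after turning): white, fixed to the leaf, covers it and its tab to 3 mm from the edges. Origin on the spine axis, axes as leaf_tab. Only used to tell whether the leaf is pinched (both facings pressed by the fingers at once).
- leaf_lower: The same facing on the leaf's other side, which looks down at joint value 0 and up after turning; this is the side to push on. Origin on the spine axis, axes as leaf_tab.

How it is judged:
By the outcome, as a careful person would: the job done as asked, in the order asked, and still so for the second after the job is handed in, with the robot touching nothing.
It also fails if it takes over 46 s, if anything falls off the work surface, if the arm or the gripper's body presses on something with over 40 N, if the wrist force passes 120 N, or if a joint passes its speed limit or range.

## Robot

A 6-joint arm with a two-finger parallel gripper is mounted at the origin on the work surface. World frame = base frame: x ahead of the robot, y to its left, z up, the work surface at z = 0. Lengths are in m, angles in rad, forces in N, time in s.
With the tool pointing down it reaches from about 0.25 to 0.775 m from the base axis. Payload 4 kg.
Tool frame: the origin (TCP) lies midway between the tips of the shut fingers; the grasp point (between the pads) lies 19 mm behind it; z points along the fingers, y is the line along which they close (so a half turn about z gives the same grasp; the last joint's range is limited). The gripper opens to 85 mm and grips with 20 to 120 N. Pads are 22 mm wide; open, the fingers measure 114 mm over their backs; the gripper's body (76 mm by 85 mm) begins 54 mm behind the grasp point. The pads swing forward as they close: fully open they stand 13 mm farther back than shut.
Start: joints at [-1.275, 0.087, 1.371, -0, 1.684, -0.103], TCP at [0.214, -0.507, 0.231] pointing down, gripper open.
Joint ranges: [-3.1, 3.1], [-0.76, 2.03], [0.27, 2.55], [-1.08, 4.22], [0.17, 2.65], [-2.57, 2.57]. Speed limits (rad/s): [2.79, 2.79, 3.14, 3.14, 3.14, 3.14].

## Interface

Orientations are given as a rotation vector (axis times angle).
In Python, from plant import r gives the robot as it stands. The module is installed in compiled form; this text tells all that it offers.
- The arm moves only by the shell command python3 -m crank 'ROWS' [OPENING] [FORCE]. ROWS is JSON, a list of rows, each an object of numbers: "tx", "ty", "tz": the shift along the tool's x, y, z in units of 25 mm (1.0 is 25 mm); "wx", "wy", "wz": the turn, a rotation vector about the tool's x, y, z in degrees. A call has 1 to 10 rows; each row shifts and turns the commanded pose from where the row before left it, along the tool's axes as they then stand; what a row does not reach is not made up. A row lasts 1/8 s, in which the tool goes at most 62.5 mm and 10.7 degrees, less where a joint would pass 70% of its speed; a pose out of reach is approached as far as the arm can. A call is refused whole if a number of a shift passes 1 or a number of a turn 10.7, either way. A call with a gripper value outside its range is refused whole. OPENING is the closure in counts, from 0 (fully open) to 255 (shut), set as the call begins (- or left out, the last holds). The fingers move at their own pace and stop on an object; FORCE is the grip in N (left out, the last holds). Time passes only in rows, so rows that do not move let the fingers close. It gives the time, the measured TCP pose, the force, the opening and the grip force at its end, in the units of the state.
- r.observe(): the state, without advancing time (a new reading comes with each control period).
- r.get_image(name): name is "scene" or "top" or "wrist"; returns the picture (480x640x3 uint8, red, green, blue); there is no depth.
- r.get_calibration(name): a dict with "K" (3x3 intrinsics, pixels), "D" ([k1, k2, p1, p2, k3] as OpenCV has them; the pictures are not rectified), "origin" and "orientation" of the camera in the world. Camera axes: x right, y up, looking along -z (the intrinsics and any distortion apply to the point x, -y, -z); pixel columns grow to the right and rows downward; lengths in m; the calibration is good to about 2 mm. A picture is of the moment at which its call begins: read the wrist's pose just before it. get_calibration takes no time and is no camera call; for the wrist camera it gives the pose at the moment of the call.
- r.sign_off(): hands the job in; it is judged then, once.
Trained networks look in the newest picture that a camera, given by its name, has taken for a name from the list of things; names that differ only in an ending like _2 or _b are one class to them, and where a whole thing is asked for, a point or a joint stands for the part that bears it (a point fixed in the world has none). Each returns a list of dicts, best first, with "conf" (0 to 1); they miss things now and then, are a little off and sometimes report something else, mostly with a low value. They report only what shows in the picture. A call takes as long as a camera call.
- r.search_frame(camera, query): "point" ([row, column] in pixels, amid what is visible of it).
- r.mark_of(camera, query): "point" ([row, column] in pixels: a listed point, or the origin of a listed thing).
The state is a dict: "time": time; "joints": joint angles; "dq": joint speeds; "joint_efforts": joint torques, N m; "tcp_pos": TCP position; "tcp_rot": TCP orientation; "contact_force": force on the tool from outside, world axes, zero at the start; "torque": the same for the moment, N m; "grip_width": finger opening in m; "grasp_force": force on a finger pad.
Only numpy, scipy, OpenCV 4.12 (cv2) and the standard library are available. Lean on these libraries where they do the work, as an engineer would, in place of code of your own. Each camera call takes 0.05 s, during which the arm holds its last target. There are 200 camera calls.

## Working session

There is one attempt and no reset: what is moved stays moved. The work goes in short steps, Python scripts to look and compute and a shell command to move; the robot and the scene stay as the last step left them, time stands still between calls to the robot, and variables do not carry over. Pictures are saved under pics/ and viewed, at most 10 in all, crops included, and the job is handed in when it is done.

```bash
mkdir -p pics; cat > h.py <<'E'
import numpy as np,cv2
from scipy.spatial.transform import Rotation as R
from plant import r
def cal(c):
    k=r.get_calibration(c);o=np.array(k["orientation"],float)
    M=o if o.shape==(3,3) else (R.from_rotvec(o).as_matrix() if o.size==3 else R.from_quat(o).as_matrix())
    return np.array(k["K"]),np.array(k["D"]),np.array(k["origin"]),M
def ray(c,p):
    K,D,o,M=cal(c)
    u=cv2.undistortPoints(np.array([[[p[1],p[0]]]],float),K,D)[0,0]
    return o,M@np.array([u[0],-u[1],-1])
def atz(c,p,z):
    o,d=ray(c,p);return o+d*(z-o[2])/d[2]
def proj(c,P):
    K,D,o,M=cal(c);q=(np.atleast_2d(P)-o)@M*[1,-1,-1]
    return cv2.projectPoints(q,np.zeros(3),np.zeros(3),K,D)[0][:,0,::-1]
E
python3 - <<'E'
from h import *
print(r.observe())
print(r.get_calibration("top"))
for c in("top","scene"):
    cv2.imwrite(f"pics/{c}0.png",r.get_image(c)[:,:,::-1])
    for n in["book","leaf_tab","leaf_mid","leaf_upper","cheese","bowl","jar","weight","spatula","cup"]:
        m=r.mark_of(c,n)[:2]
        for q in m: print(c,n,round(q["conf"],2),np.round(q["point"]),np.round(atz(c,q["point"],0),3))
E
```

```text
{'time': 0.0, 'joints': array([-1.27512562e+00,  8.79362280e-02,  1.37224880e+00, -2.28065008e-05,
        1.68362408e+00, -1.03086442e-01]), 'dq': array([ 0.00056956, -0.0002649 ,  0.00034262, -0.0010009 , -0.00059495,
        0.00047404]), 'joint_efforts': array([ 3.30128705e-04, -3.51863480e+01, -3.13272822e+01, -1.06936618e-04,
        1.07153421e-02, -1.35104941e-05]), 'tcp_pos': array([ 0.2133985 , -0.5063665 ,  0.23015217]), 'tcp_rot': array([-3.07719764e+00, -6.21784201e-01,  3.69909301e-04]), 'contact_force': array([-0.34429912,  0.04591811, -0.68967092]), 'torque': array([-0.01079547,  0.04836078, -0.01885085]), 'grasp_force': 0.0, 'grip_width': 0.085352727638388}
{'K': array([[535.59738669,   0.        , 325.03775254],
       [  0.        , 535.59738669, 236.73882161],
       [  0.        ,   0.        ,   1.        ]]), 'D': array([-0.08656167,  0.        ,  0.        ,  0.        ,  0.        ]), 'origin': array([0.44995903, 0.09720358, 1.03444819]), 'orientation': array([ 0.10566179, -0.07561293, -1.56772924])}
top book 0.57 [253. 330.] [0.538 0.108 0.   ]
top leaf_tab 
[... 536 characters left out ...]
ok 0.76 [245. 329.] [0.538 0.11  0.   ]
scene leaf_tab 0.6 [173. 275.] [ 0.468 -0.093  0.   ]
scene leaf_tab 0.53 [379. 336.] [0.741 0.29  0.   ]
scene leaf_mid 0.96 [200. 306.] [ 0.481  0.004 -0.   ]
scene leaf_upper 0.93 [234. 329.] [0.518 0.095 0.   ]
scene cheese 0.56 [312. 282.] [0.707 0.136 0.   ]
scene bowl 0.87 [266. 226.] [ 0.702 -0.01   0.   ]
scene bowl 0.59 [203. 303.] [0.493 0.004 0.   ]
scene jar 0.61 [216. 411.] [0.379 0.193 0.   ]
scene weight 0.76 [200. 377.] [0.389 0.116 0.   ]
scene weight 0.22 [380. 336.] [0.744 0.291 0.   ]
scene spatula 0.7 [336. 449.] [0.552 0.394 0.   ]
scene spatula 0.5 [266. 224.] [ 0.705 -0.013  0.   ]
scene cup 0.71 [375. 337.] [0.735 0.288 0.   ]
```

View pics/top0.png

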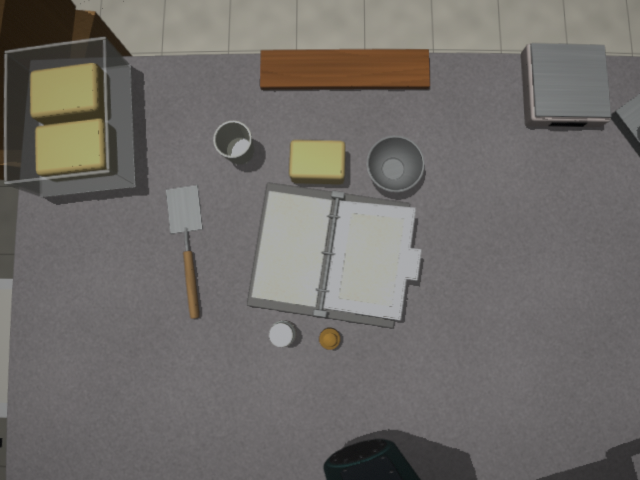

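View pics/scene0.png

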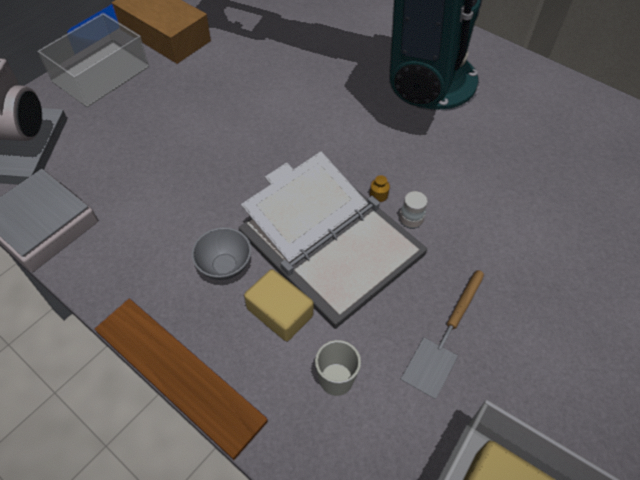

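The top view shows the book at around (330,253). Its spine runs from about (338,194) to (320,313), and the tab is on the right at (412,264). The weight and jar are close to the -x end, with the bowl and cheese at the +x end. The scene view shows the leaf partly raised, with nothing on the tab's outer side.

```bash
cat >> h.py <<'E'
def tri(a,b):
    (o1,d1),(o2,d2)=a,b
    s=np.linalg.lstsq(np.c_[d1,-d2],o2-o1,rcond=None)[0]
    p,q=o1+s[0]*d1,o2+s[1]*d2
    return (p+q)/2,np.linalg.norm(p-q)
E
python3 - <<'E'
from h import *
# spine lugs seen in top picture, z~44mm
a=atz("top",[194,338],.044);b=atz("top",[313,320],.044)
ex=(a-b)/np.linalg.norm(a-b);print(a,b,np.linalg.norm(a-b),"yaw",np.degrees(np.arctan2(ex[1],ex[0])))
o=(a+b)/2;o[2]=.034;ey=np.array([-ex[1],ex[0],0])
for n,pt,ps in(("net tab",[268,420],[173,275]),("net mid",[258,369],[200,306]),("book",[253,330],[245,329])):
    p,e=tri(ray("top",pt),ray("scene",ps));v=p-o
    print(n,p.round(4),"gap",e.round(4),"leaf-frame",(v@ex).round(3),(v@ey).round(3),v[2].round(3),"ang",np.arctan2(v[2],-v@ey).round(3),np.hypot(v@ey,v[2]).round(3))
for t in(.3,.4,.5,.6):
    P=[o-ey*.17*np.cos(t)+[0,0,.17*np.sin(t)],o-ey*.078*np.cos(t)+[0,0,.078*np.sin(t)]]
    print(t,P[0].round(3),proj("top",P).round(),proj("scene",P).round())
E
```

```text
[0.64567441 0.09211679 0.044     ] [0.42390734 0.12524156 0.044     ] 0.2242273089376745 yaw -8.495312721533102
net tab [ 0.5055 -0.0566  0.0605] gap 0.0006 leaf-frame -0.005 -0.168 0.026 ang 0.156 0.17
net mid [0.5226 0.0374 0.067 ] gap 0.0029 leaf-frame -0.002 -0.072 0.033 ang 0.429 0.079
book [ 0.5377  0.1086 -0.0025] gap 0.0026 leaf-frame 0.003 0.0 -0.037 ang -1.579 0.037
0.3 [ 0.511 -0.052  0.084] [[264. 419.]
 [258. 369.]] [[168. 274.]
 [203. 304.]]
0.4 [ 0.512 -0.046  0.1  ] [[263. 417.]
 [258. 368.]] [[164. 276.]
 [201. 305.]]
0.5 [ 0.513 -0.039  0.116] [[262. 415.]
 [257. 367.]] [[161. 278.]
 [200. 306.]]
0.6 [ 0.514 -0.03   0.13 ] [[261. 411.]
 [256. 364.]] [[158. 280.]
 [199. 307.]]
```

```bash
cat >> h.py <<'E'
ex=np.array([.9890,-.1477,0]);ey=np.array([.1477,.9890,0]);Z=np.array([0,0,1.]);O=np.array([.5348,.1087,.034])
def tgt(out,z,a=0.):  # out = distance from spine to the -y side, z absolute
    return O+ex*a-ey*out+Z*(z-.034)
def tool(e): # elevation in deg of the tool axis seen from the tip; 90 = pointing down
    e=np.radians(e);z=np.cos(e)*ey-np.sin(e)*Z;return R.from_matrix(np.c_[np.cross(ex,z),ex,z])
def bookf(p): v=np.asarray(p)-O;return np.round([v@ex*1e3,-v@ey*1e3,p[2]*1e3])
def go(p=None,e=None):
    s=r.observe();T=R.from_rotvec(s["tcp_rot"])
    print("t",s["time"],"[along,out,z]",bookf(s["tcp_pos"]),"joints",s["joints"].round(2),"F",s["contact_force"].round(1))
    if e is not None: print("turn deg",(T.inv()*tool(e)).as_rotvec(degrees=True).round(1))
    if p is not None:
        d=p-s["tcp_pos"];print("shift units now",(T.inv().apply(d)/.025).round(2),"after turn",(tool(e).inv().apply(d)/.025).round(2) if e is not None else "")
E
python3 -c "
from h import *
go(tgt(.25,.2),35); go(None,90)"
```

```text
t 1.1 [along,out,z] [-227.  656.  231.] joints [-1.28  0.09  1.37 -0.    1.68 -0.1 ] F [-0.4 -0.4  0.7]
turn deg [ 28.1  50.  -53.9]
shift units now [16.2  -9.16  1.25] after turn [ 8.29  9.07 14.03]
t 1.1 [along,out,z] [-227.  656.  231.] joints [-1.28  0.09  1.37 -0.    1.68 -0.1 ] F [-0.4 -0.4  0.7]
turn deg [  0.    0.  -58.7]
```

```bash
python3 -m crank '[{"tx":1,"ty":-0.5},{"tx":1,"ty":-0.5},{"tx":1,"ty":-0.5},{"tx":1,"ty":-0.5},{"tx":1,"ty":-0.5},{"tx":1,"ty":-0.6},{"tx":1,"ty":-0.6},{"tx":1,"ty":-0.6},{"tx":1,"ty":-0.6},{"tx":1,"ty":-0.6}]' 255
python3 -m crank '[{"wx":2.8,"wy":5,"wz":-5.4},{"wx":2.8,"wy":5,"wz":-5.4},{"wx":2.8,"wy":5,"wz":-5.4},{"wx":2.8,"wy":5,"wz":-5.4},{"wx":2.8,"wy":5,"wz":-5.4},{"wx":2.8,"wy":5,"wz":-5.4},{"wx":2.8,"wy":5,"wz":-5.4},{"wx":2.8,"wy":5,"wz":-5.4},{"wx":2.8,"wy":5,"wz":-5.4},{"wx":2.8,"wy":5,"wz":-5.4}]'
python3 -c "
from h import *
go(tgt(.22,.07),35)"
```

```text
t 1.1 [along,out,z] [-227.  656.  231.] joints [-1.28  0.09  1.37 -0.    1.68 -0.1 ] F [-0.4 -0.4  0.7]
turn deg [ 28.1  50.  -53.9]
shift units now [ 16.83 -10.19   6.45] after turn [ 4.72  9.07 18.  ]invalid input
invalid input
```

```bash
python3 -m crank '[{"tx":1,"ty":-0.5,"tz":0,"wx":0,"wy":0,"wz":0}]' 255; python3 -m crank '[{"tx":1.0,"ty":-0.5,"tz":0.0}]' 255; python3 -m crank '[{"tx":1,"ty":-0.5}]'
```

```text
time: 1.23
tcp_pos: [0.2311, -0.4863, 0.231]
tcp_rot: [3.08, 0.618, -0.001]
contact_force: [0.0, 1.0, -0.4]
grip_width: 0.0694
grasp_force: 0.0invalid input
invalid input
```

All six keys are required in every row.

```bash
python3 -m crank '[{"tx":1,"ty":-0.6,"tz":0,"wx":0,"wy":0,"wz":0},{"tx":1,"ty":-0.6,"tz":0,"wx":0,"wy":0,"wz":0},{"tx":1,"ty":-0.6,"tz":0,"wx":0,"wy":0,"wz":0},{"tx":1,"ty":-0.6,"tz":0,"wx":0,"wy":0,"wz":0},{"tx":1,"ty":-0.6,"tz":0,"wx":0,"wy":0,"wz":0},{"tx":1,"ty":-0.6,"tz":0,"wx":0,"wy":0,"wz":0},{"tx":1,"ty":-0.6,"tz":0,"wx":0,"wy":0,"wz":0},{"tx":1,"ty":-0.6,"tz":0,"wx":0,"wy":0,"wz":0},{"tx":1,"ty":-0.6,"tz":0,"wx":0,"wy":0,"wz":0}]' 255
python3 -m crank '[{"tx":0,"ty":0,"tz":0,"wx":2.8,"wy":5,"wz":-5.4},{"tx":0,"ty":0,"tz":0,"wx":2.8,"wy":5,"wz":-5.4},{"tx":0,"ty":0,"tz":0,"wx":2.8,"wy":5,"wz":-5.4},{"tx":0,"ty":0,"tz":0,"wx":2.8,"wy":5,"wz":-5.4},{"tx":0,"ty":0,"tz":0,"wx":2.8,"wy":5,"wz":-5.4},{"tx":0,"ty":0,"tz":0,"wx":2.8,"wy":5,"wz":-5.4},{"tx":0,"ty":0,"tz":0,"wx":2.8,"wy":5,"wz":-5.4},{"tx":0,"ty":0,"tz":0,"wx":2.8,"wy":5,"wz":-5.4},{"tx":0,"ty":0,"tz":0,"wx":2.8,"wy":5,"wz":-5.4},{"tx":0,"ty":0,"tz":0,"wx":2.8,"wy":5,"wz":-5.4}]'
python3 -c "
from h import *
go(tgt(.22,.07),35)"
```

```text
time: 2.35
tcp_pos: [0.3872, -0.273, 0.2314]
tcp_rot: [3.079, 0.622, 0.0]
contact_force: [0.0, 0.8, -0.3]
grip_width: -0.0002
grasp_force: 0.0
time: 3.6
tcp_pos: [0.3866, -0.2744, 0.2313]
tcp_rot: [-1.778, -1.539, -0.931]
contact_force: [-0.1, 0.2, 0.1]
grip_width: -0.0
grasp_force: 0.0
t 3.6 [along,out,z] [-90. 401. 231.] joints [-1.09  0.35  1.34  0.65  2.2  -0.76] F [-0.1  0.2  0.1]
turn deg [-0.  -0.1  0.3]
shift units now [-1.17  3.6   9.62] after turn [-1.14  3.6   9.62]
```

```bash
python3 -m crank '[{"tx":-0.12,"ty":0.36,"tz":0.96,"wx":0,"wy":0,"wz":0},{"tx":-0.12,"ty":0.36,"tz":0.96,"wx":0,"wy":0,"wz":0},{"tx":-0.12,"ty":0.36,"tz":0.96,"wx":0,"wy":0,"wz":0},{"tx":-0.12,"ty":0.36,"tz":0.96,"wx":0,"wy":0,"wz":0},{"tx":-0.12,"ty":0.36,"tz":0.96,"wx":0,"wy":0,"wz":0},{"tx":-0.12,"ty":0.36,"tz":0.96,"wx":0,"wy":0,"wz":0},{"tx":-0.12,"ty":0.36,"tz":0.96,"wx":0,"wy":0,"wz":0},{"tx":-0.12,"ty":0.36,"tz":0.96,"wx":0,"wy":0,"wz":0},{"tx":-0.12,"ty":0.36,"tz":0.96,"wx":0,"wy":0,"wz":0},{"tx":-0.12,"ty":0.36,"tz":0.96,"wx":0,"wy":0,"wz":0}]'
python3 -c "
from h import *
go(tgt(.157,.045),35)
cv2.imwrite('pics/w1.png',np.hstack([r.get_image('wrist')[::2,::2],r.get_image('scene')[80:320,160:480]])[:,:,::-1])
for q in r.mark_of('wrist','leaf_tab')[:2]: print(q)
print(proj('wrist',[tgt(.164,.082),tgt(.164,.082,.028),tgt(.164,.082,-.028)]))
"
```

```text
time: 4.85
tcp_pos: [0.5029, -0.1095, 0.0686]
tcp_rot: [-1.783, -1.538, -0.929]
contact_force: [-0.0, 0.4, -0.0]
grip_width: -0.0004
grasp_force: 0.0
t 4.85 [along,out,z] [  1. 220.  69.] joints [-0.77  0.42  1.59  0.74  1.75 -0.73] F [-0.   0.4 -0. ]
turn deg [0.1 0.1 0.1]
shift units now [ 0.69 -0.03  2.62] after turn [ 0.68 -0.03  2.62]
{'point': [203.7, 316.7], 'conf': 0.73}
{'point': [136.9, 320.0], 'conf': 0.16}
[[202.7135027  322.64751625]
 [202.89230247 373.12319547]
 [202.61253095 272.17226612]]
```

View pics/w1.png

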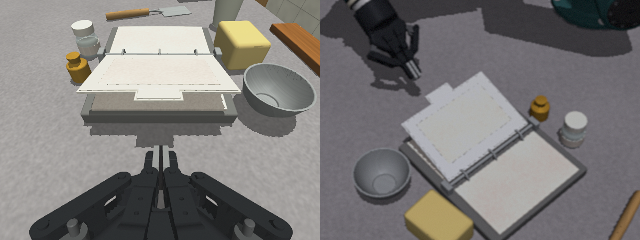

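The wrist view shows the tab at about (316,194), matching my model. The hand is on the tab's outer side and the leaf is at about 0.28 rad. I'll go under the tab and then sweep around the spine axis.

```bash
python3 -m crank '[{"tx":0.17,"ty":0,"tz":0.65,"wx":0,"wy":0,"wz":0},{"tx":0.17,"ty":0,"tz":0.65,"wx":0,"wy":0,"wz":0},{"tx":0.17,"ty":0,"tz":0.65,"wx":0,"wy":0,"wz":0},{"tx":0.17,"ty":0,"tz":0.65,"wx":0,"wy":0,"wz":0},{"tx":0,"ty":0,"tz":0,"wx":0,"wy":0,"wz":0}]'
python3 -c "
from h import *
go(tgt(.157,.045),35)
cv2.imwrite('pics/w2.png',np.hstack([r.get_image('wrist')[::2,::2],r.get_image('scene')[80:320,160:480]])[:,:,::-1])
"
```

```text
time: 5.62
tcp_pos: [0.511, -0.0457, 0.0453]
tcp_rot: [-1.78, -1.537, -0.927]
contact_force: [-0.2, -0.2, -0.5]
grip_width: 0.0005
grasp_force: 0.0
t 5.625 [along,out,z] [ -1. 156.  45.] joints [-0.68  0.4   1.68  0.79  1.65 -0.72] F [-0.2 -0.2 -0.5]
turn deg [-0.1 -0.   0.1]
shift units now [-0.03  0.03 -0.02] after turn [-0.03  0.03 -0.02]
```

View pics/w2.png

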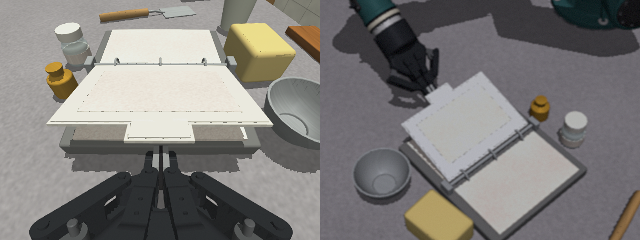

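The fingertips are now just under the tab, around (160,140) in the left half, with no contact force. Now I'll sweep.

```bash
python3 -m crank '[{"tx":0.58,"ty":0,"tz":-0.31,"wx":0,"wy":-6,"wz":0},{"tx":0.58,"ty":0,"tz":-0.31,"wx":0,"wy":-6,"wz":0},{"tx":0.58,"ty":0,"tz":-0.31,"wx":0,"wy":-6,"wz":0},{"tx":0.58,"ty":0,"tz":-0.31,"wx":0,"wy":-6,"wz":0}]'
python3 -c "
from h import *
go(tgt(.139,.107),59)
cv2.imwrite('pics/w3.png',np.hstack([r.get_image('wrist')[::2,::2],r.get_image('scene')[80:320,160:480]])[:,:,::-1])
"
```

```text
time: 6.22
tcp_pos: [0.5144, -0.0313, 0.1095]
tcp_rot: [-2.075, -1.787, -0.572]
contact_force: [-0.9, -0.6, -1.8]
grip_width: -0.0002
grasp_force: 0.7
t 6.225 [along,out,z] [  0. 141. 109.] joints [-0.49  0.13  1.66  0.5   1.54 -0.4 ] F [-0.9 -0.6 -1.8]
turn deg [0.2 0.3 0. ]
shift units now [ 0.03 -0.02  0.14] after turn [ 0.03 -0.02  0.14]
```

View pics/w3.png

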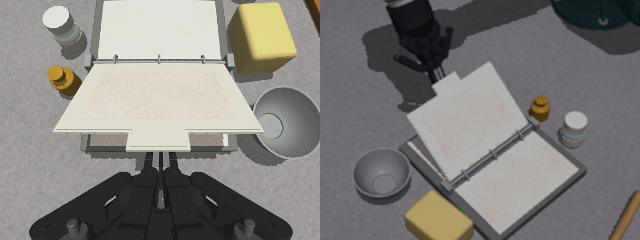

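The leaf has lifted to roughly 35–40°, with the fingertips under the tab edge at (155,150) and about 2 N of force. Next I'll sweep on with the tool's tilt held.

```bash
python3 -m crank '[{"tx":0.58,"ty":0,"tz":-0.25,"wx":0,"wy":0,"wz":0},{"tx":0.61,"ty":0,"tz":-0.2,"wx":0,"wy":0,"wz":0},{"tx":0.63,"ty":0,"tz":-0.15,"wx":0,"wy":0,"wz":0},{"tx":0.65,"ty":0,"tz":-0.1,"wx":0,"wy":0,"wz":0},{"tx":0.66,"ty":0,"tz":-0.05,"wx":0,"wy":0,"wz":0},{"tx":0.66,"ty":0,"tz":0.02,"wx":0,"wy":0,"wz":0},{"tx":0.65,"ty":0,"tz":0.09,"wx":0,"wy":0,"wz":0},{"tx":0.64,"ty":0,"tz":0.16,"wx":0,"wy":0,"wz":0}]'
python3 -c "
from h import *
go(tgt(.036,.182),90)
cv2.imwrite('pics/w4.png',np.hstack([r.get_image('wrist')[::2,::2],r.get_image('scene')[80:320,160:480]])[:,:,::-1])
"
```

```text
time: 7.32
tcp_pos: [0.5294, 0.073, 0.1848]
tcp_rot: [-2.069, -1.785, -0.575]
contact_force: [0.4, -0.9, 0.2]
grip_width: 0.0002
grasp_force: 0.7
t 7.325 [along,out,z] [ -0.  36. 185.] joints [-0.29  0.04  1.6   0.53  1.58 -0.16] F [ 0.4 -0.9  0.2]
turn deg [  0.1 -31.    0.1]
shift units now [-0.05  0.    0.1 ] after turn [0.01 0.   0.11]
```

View pics/w4.png

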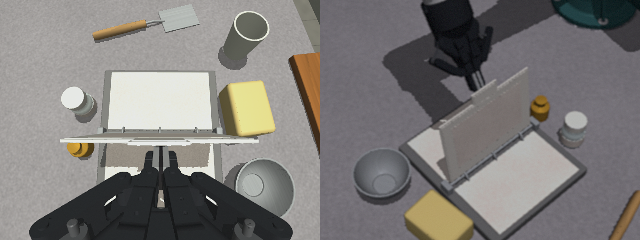

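The leaf is now close to upright, its edge at row 137 in the left half, and the fingertips are pushing its outer face. Next I'll go over the top while bringing the tool vertical.

```bash
python3 -m crank '[{"tx":0.62,"ty":0,"tz":0.22,"wx":0,"wy":-3.1,"wz":0},{"tx":0.6,"ty":0,"tz":0.25,"wx":0,"wy":-3.1,"wz":0},{"tx":0.59,"ty":0,"tz":0.29,"wx":0,"wy":-3.1,"wz":0},{"tx":0.57,"ty":0,"tz":0.32,"wx":0,"wy":-3.1,"wz":0},{"tx":0.56,"ty":0,"tz":0.35,"wx":0,"wy":-3.1,"wz":0},{"tx":0.54,"ty":0,"tz":0.38,"wx":0,"wy":-3.1,"wz":0},{"tx":0.53,"ty":0,"tz":0.4,"wx":0,"wy":-3.1,"wz":0},{"tx":0.5,"ty":0,"tz":0.42,"wx":0,"wy":-3.1,"wz":0},{"tx":0.48,"ty":0,"tz":0.45,"wx":0,"wy":-3.1,"wz":0},{"tx":0.46,"ty":0,"tz":0.47,"wx":0,"wy":-3.1,"wz":0}]'
python3 -c "
from h import *
go(tgt(-.148,.045),90)
cv2.imwrite('pics/w5.png',np.hstack([r.get_image('wrist')[::2,::2],r.get_image('scene')[80:320,160:480]])[:,:,::-1])
"
```

```text
time: 8.68
tcp_pos: [0.5515, 0.2216, 0.1407]
tcp_rot: [2.378, 2.05, -0.0]
contact_force: [-0.6, -1.4, 0.4]
grip_width: 0.0003
grasp_force: 0.4
t 8.675 [along,out,z] [  -0. -114.  141.] joints [ 0.29  0.22  1.4  -0.    1.52  0.44] F [-0.6 -1.4  0.4]
turn deg [0.1 0.1 0. ]
shift units now [1.36 0.   3.83] after turn [1.35 0.01 3.83]
```

View pics/w5.png

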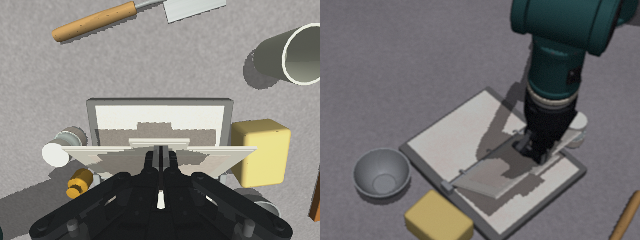

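The leaf is now well past upright, at about 140°, and the finger stays on its face. Next I'll bring it down to nearly flat.

```bash
python3 -m crank '[{"tx":0.35,"ty":0,"tz":0.5,"wx":0,"wy":0,"wz":0},{"tx":0.3,"ty":0,"tz":0.54,"wx":0,"wy":0,"wz":0},{"tx":0.26,"ty":0,"tz":0.57,"wx":0,"wy":0,"wz":0},{"tx":0.2,"ty":0,"tz":0.6,"wx":0,"wy":0,"wz":0},{"tx":0.14,"ty":0,"tz":0.62,"wx":0,"wy":0,"wz":0},{"tx":0.1,"ty":0,"tz":0.6,"wx":0,"wy":0,"wz":0},{"tx":0,"ty":0,"tz":0.2,"wx":0,"wy":0,"wz":0}]'
python3 -m crank '[{"tx":0,"ty":0,"tz":0.12,"wx":0,"wy":0,"wz":0},{"tx":0,"ty":0,"tz":0.12,"wx":0,"wy":0,"wz":0},{"tx":0,"ty":0,"tz":0,"wx":0,"wy":0,"wz":0}]'
python3 -c "
from h import *
go(tgt(-.148,.0365),90)"
```

```text
time: 9.65
tcp_pos: [0.5556, 0.2542, 0.0481]
tcp_rot: [2.379, 2.051, -0.003]
contact_force: [0.5, -1.2, -0.2]
grip_width: 0.0004
grasp_force: 0.3
time: 10.02
tcp_pos: [0.5568, 0.2544, 0.0443]
tcp_rot: [2.378, 2.05, 0.002]
contact_force: [-0.0, 0.5, 1.1]
grip_width: 0.0001
grasp_force: 0.0
t 10.025 [along,out,z] [   0. -147.   44.] joints [ 0.34  0.33  1.47 -0.    1.35  0.48] F [-0.   0.5  1.1]
turn deg [0.1 0.  0. ]
shift units now [ 0.03 -0.01  0.31] after turn [ 0.03 -0.01  0.31]
```

```bash
for i in 1 2 3; do python3 -m crank '[{"tx":0,"ty":0,"tz":0.1,"wx":0,"wy":0,"wz":0},{"tx":0,"ty":0,"tz":0,"wx":0,"wy":0,"wz":0}]' | grep -E "tcp_pos|contact"; done
```

```text
tcp_pos: [0.5568, 0.2544, 0.0416]
contact_force: [-0.1, 0.1, 0.3]
tcp_pos: [0.5565, 0.2544, 0.0388]
contact_force: [0.1, 0.2, 0.0]
tcp_pos: [0.5567, 0.2544, 0.0366]
contact_force: [0.8, -0.4, 1.1]
```

```bash
for i in 1 2 3; do python3 -m crank '[{"tx":0,"ty":0,"tz":0.06,"wx":0,"wy":0,"wz":0},{"tx":0,"ty":0,"tz":0,"wx":0,"wy":0,"wz":0}]' | grep -E "tcp_pos|contact"; done
python3 -c "
from h import *
cv2.imwrite('pics/w6.png',np.hstack([r.get_image('wrist')[::2,::2],r.get_image('scene')[80:320,160:480]])[:,:,::-1])
"
```

```text
tcp_pos: [0.5568, 0.2545, 0.0365]
contact_force: [-2.7, -0.6, 5.9]
tcp_pos: [0.5569, 0.2545, 0.0364]
contact_force: [-5.0, -2.2, 11.5]
tcp_pos: [0.5569, 0.2545, 0.0363]
contact_force: [-7.1, -2.8, 16.6]
```

View pics/w6.png

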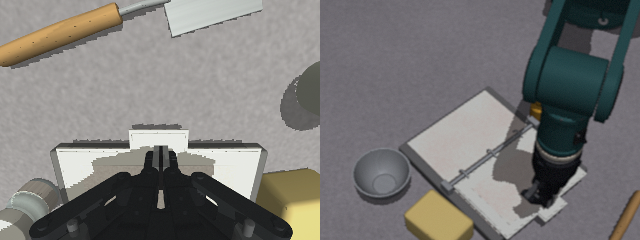

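The leaf lies flat: the tab shows past the case at (160,138), and contact is firm at z = 36.5 mm, which is the flat height. I'll lift off and check.

```bash
python3 -m crank '[{"tx":0,"ty":0,"tz":-0.3,"wx":0,"wy":0,"wz":0},{"tx":0,"ty":0,"tz":-0.8,"wx":0,"wy":0,"wz":0},{"tx":0,"ty":0,"tz":-1,"wx":0,"wy":0,"wz":0},{"tx":0,"ty":0,"tz":-1,"wx":0,"wy":0,"wz":0},{"tx":0,"ty":0,"tz":-1,"wx":0,"wy":0,"wz":0},{"tx":-1,"ty":0,"tz":-1,"wx":0,"wy":0,"wz":0},{"tx":-1,"ty":0,"tz":-1,"wx":0,"wy":0,"wz":0},{"tx":-1,"ty":0,"tz":0,"wx":0,"wy":0,"wz":0},{"tx":-1,"ty":0,"tz":0,"wx":0,"wy":0,"wz":0},{"tx":-1,"ty":0,"tz":0,"wx":0,"wy":0,"wz":0}]'
python3 -m crank '[{"tx":-1,"ty":-1,"tz":0,"wx":0,"wy":0,"wz":0},{"tx":-1,"ty":-1,"tz":0,"wx":0,"wy":0,"wz":0},{"tx":-1,"ty":-1,"tz":0,"wx":0,"wy":0,"wz":0},{"tx":-1,"ty":-1,"tz":0,"wx":0,"wy":0,"wz":0},{"tx":-1,"ty":-1,"tz":0,"wx":0,"wy":0,"wz":0},{"tx":-1,"ty":-1,"tz":0,"wx":0,"wy":0,"wz":0},{"tx":-1,"ty":-1,"tz":0,"wx":0,"wy":0,"wz":0},{"tx":0,"ty":0,"tz":0,"wx":0,"wy":0,"wz":0}]'
python3 -c "
from h import *
a=r.get_image('top');b=r.get_image('scene')
cv2.imwrite('pics/end.png',np.hstack([a[120:360,140:460],b[140:380,170:490]])[:,:,::-1])
E=tgt(-.17,.034);print(proj('top',E),proj('scene',E))
for c in('top','scene'):
  for n in('leaf_tab','book','jar','weight'):
    print(c,n,[(round(q['conf'],2),np.round(q['point'])) for q in r.mark_of(c,n)[:1]])"
```

```text
time: 12.88
tcp_pos: [0.538, 0.1301, 0.1854]
tcp_rot: [2.378, 2.05, 0.003]
contact_force: [-0.2, -0.0, 0.1]
grip_width: 0.0
grasp_force: 0.0
time: 13.88
tcp_pos: [0.3383, -0.0172, 0.1852]
tcp_rot: [2.38, 2.046, 0.003]
contact_force: [0.8, 0.7, -0.1]
grip_width: 0.0001
grasp_force: 0.0
[[239.92085098 240.18514006]] [[291.91826015 394.54968593]]
top leaf_tab [(0.82, array([241., 242.]))]
top book [(0.71, array([254., 329.]))]
top jar [(0.57, array([332., 282.]))]
top weight [(0.63, array([338., 329.]))]
scene leaf_tab [(0.91, array([295., 398.]))]
scene book [(0.66, array([245., 330.]))]
scene jar [(0.6, array([219., 412.]))]
scene weight [(0.96, array([195., 378.]))]
```

View pics/end.png

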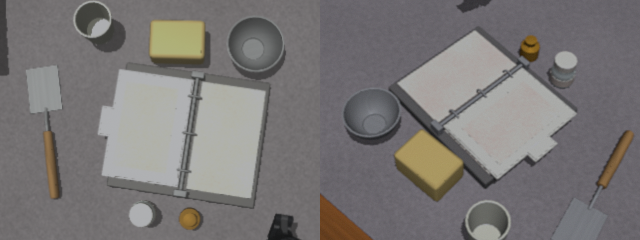

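The leaf lies flat on the other half, with the tab at (240,240) in the full top image as the model predicts. The book and everything else are where they were.

```bash
python3 -c "
from plant import r
print(r.sign_off())"
```

```text
the job is handed in; nothing more can be done
None
```

The divider leaf has been pushed over the spine and pressed flat on the other half of the book, with the book and everything else still in place, and the job is handed in (about 14 s of the 46 s used).

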